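Plug the isolator in, then test, free and hold open a sprung cover

ROBOT

A 6-joint arm with a two-finger parallel gripper is mounted at the origin on a cart in front of the work surface, level with it; the furniture and walls round the work are solid. World frame = base frame: x ahead of the robot, y to its left, z up, the work surface at z = 0. Lengths are in m, angles in degrees, forces in N, time in s.
With the tool pointing down it reaches from about 0.375 to 0.9 m from the base axis. Payload 3.1 kg.
Tool frame: the origin (TCP) lies between the finger pads; the fingertips stand 11 mm ahead of it and the grasp point (between the pads) lies 8 mm behind it; z points along the fingers, y is the line along which they close (so a half turn about z gives the same grasp; the last joint's range is limited). The gripper opens to 87 mm and grips with 3 to 60 N. Pads are 19 mm wide; open, the fingers measure 117 mm over their backs; the gripper's body (75 mm by 190 mm) begins 51 mm behind the grasp point.
Start: joints at [-80.357, 30.224, 82.088, -0, 67.689, -10.227], TCP at [0.212, -0.588, 0.234] pointing down, gripper open.
Joint ranges: [-176.69, 176.69], [-43.24, 126.21], [12.49, 139.97], [-82, 262], [0, 151.66], [-163.58, 163.58]. Speed limits (degrees/s): [159.86, 159.86, 180, 180, 180, 180].

INTERFACE

Orientations are given as a 3x3 rotation matrix whose columns are the frame's x, y, z axes.
In Python, from rig import bot gives the robot as it stands.
- The arm moves only by the tool apply_moves, never from a script. Its argument "steps" is a list that holds one entry, the list of rows, each a list of 7 numbers: the shift along the tool's x, y, z in cm, then the turn, a rotation vector about the tool's x, y, z in degrees, then the gripper command: -1 is shut, 1 is fully open, values between are in proportion. In form: [[[dx, dy, dz, rx, ry, rz, jaw], ...]]. A call has 1 to 20 rows; each row is the pose to reach, as a shift and turn from the pose commanded when the call began, along the tool's axes at that moment; what a row does not reach only later rows make up. A row lasts 1/8 s, in which the tool goes at most 62.5 mm and 10.7 degrees, less where a joint would pass 70% of its speed; a pose out of reach is approached as far as the arm can. A call with a gripper value outside its range is refused whole. The fingers move at their own pace and stop on an object; the grip force is fixed at half the most. Time passes only in rows, so rows that repeat a pose let the fingers close. It gives the time, the measured TCP pose, the force, the opening and the grip force at its end, in the units of the state.
- bot.read_state(): the state, without advancing time (a new reading comes with each control period).
- bot.capture(name): name is "scene" or "side" or "wrist"; returns the picture (480x640x3 uint8, blue, green, red); there is no depth.
- bot.camera_model(name): a dict with "intrinsics" (3x3 intrinsics, pixels), "R" (3x3) and "t" (3): a world point X has camera coordinates R X + t. Camera axes: x right, y down, z forward; pixel columns grow to the right and rows downward; lengths in m; the calibration is good to about 2 mm. A picture is of the moment at which its call begins: read the wrist's pose just before it. camera_model takes no time and is no camera call; for the wrist camera it gives the pose at the moment of the call.
- bot.hand_in(): hands the job in; it is judged then, once.
The state is a dict: "time_s": time; "joint_positions": joint angles; "qvel": joint speeds; "tau": joint torques, N m; "position": TCP position; "tcp_rot": TCP orientation; "force": force on the tool from outside, world axes, zero at the start; "moment": the same for the moment, N m; "opening": opening from 0.0 (shut) to 1.0 (fully open); "grasp_force": force on a finger pad.
Only numpy, scipy, OpenCV 4.12 (cv2) and the standard library are available. Lean on these libraries where they do the work, as an engineer would, in place of code of your own. Each camera call takes 0.05 s, during which the arm holds its last target. There are 200 camera calls.

TASK

Isolate the grey control box by pushing the loose square plug fully home in the square socket at the box's left end. Then, before touching the catch, tug up on the bow handle of its closed cover: if the cover is free simply keep lifting, but if it is caught, push the catch tab all the way to the right end of its slot to free it, and lift again. Raise the cover to about 60 degrees and finish still holding it up by the handle (it is sprung and falls shut if let go), with the plug still home and the other things on the bench left where they are.

Things in the scene. Friction and masses are not known exactly. Their poses are not given: they have to be found in the camera images.
- unit: Grey control box fixed to the bench, 130 (x) by 310 (y) by 50 mm high, yawed up to 0.25 rad. Origin at the centre of its underside, z up, x from its front (robot side) to its hinge side, y to its left. y +90 to +155 mm: flat deck with the socket; y -30 to +90 mm: chamber under the cover (cover's top at z 56 mm); y -155 to -30 mm: flat deck at z 50 mm with the catch
- plug: Loose square plug, 57 mm tall, 60 g, upright on the bench: dark square shank 22 x 22 mm, 22 mm long, below a grey square head 32 x 32 x 35 mm (z 22 to 57 mm), the part to grip. Origin at the centre of the shank's underside, x and y square to the sides; any quarter turn fits. It and the round fitting stand side by side, either one on the left
- socket (a point): Centre of the mouth of the square socket, level with the left deck's top (z 50 mm); axes as the box. The hole is 25 x 25 mm, 24 mm deep, slightly chamfered, square to the box. The plug is home when its head rests on the deck, its underside 22 mm below this point
- cover_angle (a joint): Angle of the aluminium cover about its hinge, rad: 0 shut (start), grows as the front edge rises, stop at 1.35. Spring and weight pull it shut, 2 to 5 N at the handle. It has play: a caught cover rises about 0.06 rad (9 mm at the handle), then stops dead; a free one goes on rising
- cover: The aluminium cover with its handle, 124 x 119 x 6 mm. Origin on the hinge axis, halfway along it, 53 mm over the bench; its y lies along the axis and along the box's y, and with the cover shut its axes are those of the box
- grip (a point): Steel bow handle on the cover's front edge, round bar 10 mm thick along the box's y, 80 mm free between its legs. This point is the bar's middle. Cover shut: bar 96 mm over the bench, 40 mm above the cover, 145 mm in front of the hinge axis and 43 mm above it. Pinch it from above, fingers closing along the box's x; it turns between the pads as the cover swings
- catch (a joint): Position of the catch, m: 0 at the left end of its slot (start), 0.03 at the right end (towards the box's -y). About 3 N of friction; stays where left. Its bolt is hidden: in some starts the cover is caught with the tab at 0, in others free; only a tug tells. Pushing the tab to 0.03 frees a caught cover but may catch a free one
- catch_tab (a point): Point in the middle of the black upright catch tab, 24 mm above the right deck. The tab is 30 mm (box's x) by 12 mm (box's y), 34 mm tall above the deck, on a low foot 40 x 26 x 4 mm. At the start at x 0, y -75 mm of the box. Pinch it from above with the fingers closing along the box's y, or push it
- fitting: Loose pale round threaded fitting, 34 mm across, 44 mm tall; not needed. Origin at the centre of its underside
- mouse: Black computer mouse, 63 x 64 x 36 mm; not needed. Origin under its centre
- stub: Loose pale stepped fitting, hexagon foot 22 x 25 mm, 32 mm tall; not needed. Origin at the centre of its underside
Things that resemble listed ones, but are neither listed nor needed, are in the scene too. Of the things like the plug, leave any that is purple or yellow; of the rest the larger one is meant.

How it is judged (in metres and radians):
On the way, in this order (a step that is already met when the one before it is completed fails the run):
1. the plug is fully home in the socket, the cover still shut and the catch untouched (z of plug in the frame of socket below -0.018 m and horizontal distance between plug and socket below 0.004 m and angle between the z axis of plug and the z axis of unit, either way round below 0.1 rad and value of joint cover_angle below 0.02 rad and value of joint catch below 0.006 m), for 0.2 s.
2. the cover is tugged up by its handle with the catch not yet moved (value of joint cover_angle above 0.03 rad and contact force between the fingers and cover above 1 N and value of joint catch below 0.006 m), for 0.1 s.
At the end, for the whole second after the job is handed in: Plug home (underside 18 mm or more below the mouth, within 4 mm of its centre, square within 0.1 rad); catch tab within 4 mm of its left end or 5 mm of its right end; cover held still above 0.87 rad (50 degrees) with the fingers bearing on it (z of plug in the frame of socket below -0.018 m and horizontal distance between plug and socket below 0.004 m and angle between the z axis of plug and the z axis of unit, either way round below 0.1 rad and (value of joint catch below 0.004 m or value of joint catch above 0.025 m) and value of joint cover_angle above 0.87 rad and velocity of joint cover_angle between -0.1 and 0.1 rad/s and contact force between the fingers and cover above 0.5 N); the arm keeps its last pose, push and grip.
It fails at once if another thing on the bench was moved by more than 40 mm (distance of any of fitting, mouse, stub from where it was at the start of the episode above 0.04 m).
It also fails if it takes over 67 s, if anything falls off the work surface, if the arm or the gripper's body presses on something with over 40 N, if the wrist force passes 120 N, or if a joint passes its speed limit or range.

## Working session

There is one attempt and no reset: what is moved stays moved. The work goes in short steps, Python scripts to look and compute and a tool call to move; the robot and the scene stay as the last step left them, time stands still between calls to the robot, and variables do not carry over. Pictures are saved under pics/ and viewed, at most 10 in all, crops included, and the job is handed in when it is done.

Besides the shell and the picture viewer there is one more tool, called after "Emit:" as name(argument=value, ...) on one line, values as JSON. apply_moves: Moves the arm, as the interface text tells. Its arguments: {"type":"object","properties":{"steps":{"type":"array","items":{"type":"array","items":{"type":"array","items":{"type":"number"}}}}},"required":["steps"]}

```bash
mkdir -p pics; ls; python3 - <<'E'
from rig import bot
import cv2
for n in("scene","side"):
    cv2.imwrite(f"pics/{n}0.png",bot.capture(n))
    m=bot.camera_model(n);print(n,m["intrinsics"][0],(-m["R"].T@m["t"]).round(3))
s=bot.read_state();print(s["position"],s["tcp_rot"],s["force"],s["opening"],s["time_s"])
E
```

```text
pics
scene [584.81506146   0.         309.75897436] [-0.244  0.9    1.042]
side [453.08743536   0.         314.58498196] [0.47  0.88  0.576]
[ 0.21233792 -0.58713835  0.23265314] [[ 9.40470202e-01  3.39875983e-01 -3.39593941e-04]
 [ 3.39875975e-01 -9.40468223e-01  1.96044921e-03]
 [ 3.46932291e-04 -1.95916388e-03 -9.99998021e-01]] [-0.0194612   0.80906853 -0.59729106] 0.9951696406610886 0.1
```

View pics/scene0.png

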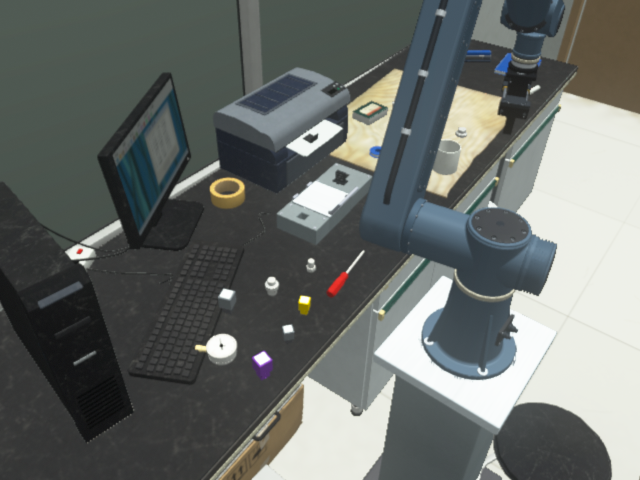

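View pics/side0.png

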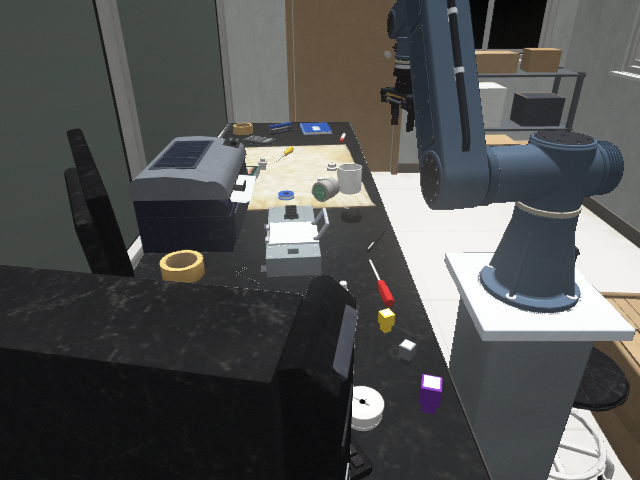

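The scene picture shows four plug-like things: grey (228,298), small grey (289,331), yellow (305,304) and purple (262,362). The larger grey one at (228,298) is the candidate, next to the round fitting at (271,286). The box is at about (325,200), its socket at (303,216) and its catch at (341,178). Next is one close crop to check this.

```bash
cat > h.py <<'E'
from rig import bot
import numpy as np, cv2
def ray(m,uv,z):
    K=np.array(m["intrinsics"]);R=np.array(m["R"]);t=np.array(m["t"])
    c=-R.T@t; d=R.T@np.linalg.inv(K)@np.array([uv[0],uv[1],1.]); return c+d*(z-c[2])/d[2]
def proj(m,X):
    p=np.array(m["intrinsics"])@(np.array(m["R"])@np.array(X)+m["t"]); return p[:2]/p[2]
E
python3 - <<'E'
from h import *
im=cv2.imread("pics/scene0.png");m=bot.camera_model("scene")
a=cv2.resize(im[260:350,190:320],None,fx=4,fy=4,interpolation=cv2.INTER_CUBIC)
b=cv2.resize(im[155:250,265:395],None,fx=4,fy=4,interpolation=cv2.INTER_CUBIC)
o=np.zeros((590,800,3),np.uint8);o[:270,:390]=cv2.resize(a,(390,270));o[:285,400:790]=cv2.resize(b,(390,285))
s=cv2.imread("pics/side0.png")[200:290,250:350];o[290:590,:333]=cv2.resize(s,(333,300),interpolation=cv2.INTER_CUBIC)
cv2.imwrite("pics/crop1.png",o)
for uv,z in(((228,292),.057),((289,328),.04),((271,280),.044),((310,263),.032),((303,216),.05),((341,178),.08)):print(uv,ray(m,uv,z).round(3))
E
```

```text
(228, 292) [0.492 0.261 0.057]
(289, 328) [0.32  0.245 0.04 ]
(271, 280) [0.449 0.159 0.044]
(310, 263) [0.42  0.042 0.032]
(303, 216) [ 0.54  -0.078  0.05 ]
(341, 178) [ 0.541 -0.255  0.08 ]
```

View pics/crop1.png

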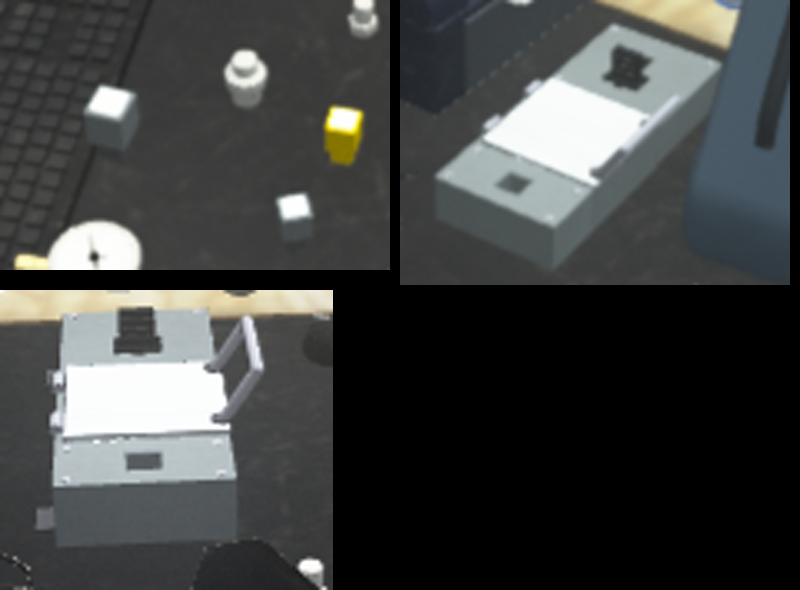

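The crop confirms it: the grey block at scene (228,298) is clearly larger than the grey one at (289,331), so I choose it. The box shows its socket, a bow handle on the robot side and a black catch. Next I'll take a wrist look at the box from above.

```bash
cat >> h.py <<'E'
from scipy.spatial.transform import Rotation as Ro
def Rt(phi,tilt=0):
    f=np.radians(phi);R=np.array([[np.cos(f),np.sin(f),0],[np.sin(f),-np.cos(f),0],[0,0,-1]])
    return R@Ro.from_rotvec([np.radians(tilt),0,0]).as_matrix()
def go(p,phi,tilt=0):
    s=bot.read_state();R=np.array(s["tcp_rot"])
    d=R.T@(np.array(p)-s["position"])*100;r=Ro.from_matrix(R.T@Rt(phi,tilt)).as_rotvec(degrees=True)
    print("go",d.round(2),r.round(2),"t",s["time_s"])
E
python3 - <<'E'
from h import *
go([.48,-.17,.36],90)
E
```

```text
go [ 39.35 -30.16 -12.66] [ -0.09  -0.09 -70.13] t 0.1
```

Emit:
apply_moves(steps=[[[39.35,-30.16,-12.66,-0.1,-0.1,-70.1,1],[39.35,-30.16,-12.66,-0.1,-0.1,-70.1,1],[39.35,-30.16,-12.66,-0.1,-0.1,-70.1,1],[39.35,-30.16,-12.66,-0.1,-0.1,-70.1,1],[39.35,-30.16,-12.66,-0.1,-0.1,-70.1,1],[39.35,-30.16,-12.66,-0.1,-0.1,-70.1,1],[39.35,-30.16,-12.66,-0.1,-0.1,-70.1,1],[39.35,-30.16,-12.66,-0.1,-0.1,-70.1,1],[39.35,-30.16,-12.66,-0.1,-0.1,-70.1,1],[39.35,-30.16,-12.66,-0.1,-0.1,-70.1,1],[39.35,-30.16,-12.66,-0.1,-0.1,-70.1,1],[39.35,-30.16,-12.66,-0.1,-0.1,-70.1,1]]])

```text
time_s: 1.6
position: [0.4792, -0.1717, 0.3595]
tcp_rot: [[0.003, 1.0, -0.001], [1.0, -0.003, -0.002], [-0.002, -0.001, -1.0]]
force: [-0.2, -0.2, -0.8]
opening: 1.002
grasp_force: 0.0
```

```bash
python3 - <<'E'
from h import *
import pickle
m=bot.camera_model("wrist");im=bot.capture("wrist");cv2.imwrite("pics/w1.png",im);pickle.dump(m,open("w1.pkl","wb"))
s=bot.read_state();print(s["position"],s["force"],(-m["R"].T@m["t"]),m["R"],m["intrinsics"])
E
```

```text
[ 0.4792979  -0.17156009  0.35965043] [-0.36886416 -0.75140612 -0.34445038] [ 0.47933359 -0.10187387  0.51054857] [[ 0.99999243 -0.00352556 -0.00164501]
 [-0.00298565 -0.96653672  0.25651094]
 [-0.00249431 -0.25650409 -0.96653993]] [[338.54309309   0.         320.96431236]
 [  0.         338.54309309 237.43215334]
 [  0.           0.           1.        ]]
```

View pics/w1.png

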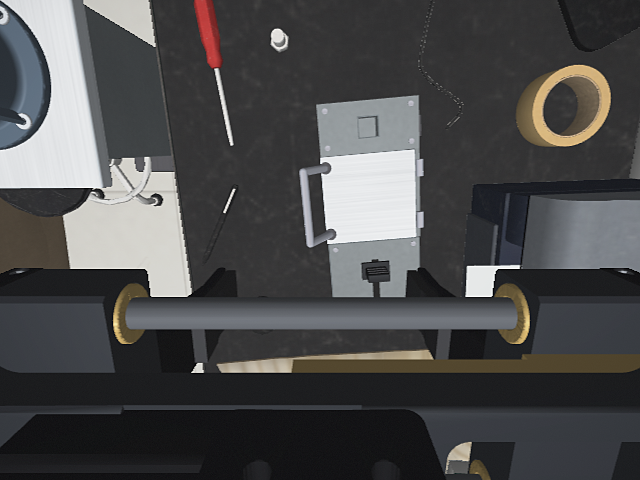

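The wrist view shows the box's left-end corners at (317,105) and (420,96), the socket at (368,127), the handle bar from (304,170) to (310,246) and the catch tab at (376,268). Box yaw is about +5°.

```bash
python3 - <<'E'
from h import *
import pickle
m=pickle.load(open("w1.pkl","rb"));im=cv2.imread("pics/w1.png");g=cv2.cvtColor(im,6)
print(g[127,350:386],g[112:142,368])
# deck mask -> left end corners
mk=((g>85)*255).astype(np.uint8);mk[:90]=0;mk[265:]=0;mk[:,:310]=0;mk[:,428:]=0
c=max(cv2.findContours(mk,0,2)[0],key=cv2.contourArea);ap=cv2.approxPolyDP(c,4,True)[:,0];print(ap.tolist())
for uv,z in(((317,105),.05),((420,96),.05),((368,127),.05),((309,246),.1),((303,170),.1),((376,266),.084)):print(uv,ray(m,uv,z).round(4))
go([.46,.20,.25],118)
E
```

```text
[155 154 153 153 154 155 157 140 136 153 157 156 155 154 155 155 155 156
 156 156 156 155 155 156 163 124  67  77 121 153 156 155 156 156 156 156] [152 154 155 142 103  82 167 158 156 154 154 154 154 155 156 156 156 156
 156 158 159 159 159 159 154 115 161 157 156 156]
[[418, 95], [316, 104], [324, 164], [310, 167], [310, 174], [321, 173], [325, 225], [330, 231], [313, 239], [310, 202], [310, 247], [326, 239], [330, 264], [361, 264], [376, 258], [389, 264], [419, 264], [423, 212], [416, 211], [423, 159]]
(317, 105) [ 0.4737 -0.0494  0.05  ]
(420, 96) [ 0.6042 -0.0392  0.05  ]
(368, 127) [ 0.5396 -0.0763  0.05  ]
(309, 246) [ 0.4631 -0.222   0.1   ]
(303, 170) [ 0.4572 -0.1276  0.1   ]
(376, 266) [ 0.5515 -0.2547  0.084 ]
go [37.17 -2.03 10.9 ] [ -0.06   0.1  -28.17] t 1.65
```

Emit:
apply_moves(steps=[[[38,-1,10,0,0,-28,1],[38,-1,10,0,0,-28,1],[38,-1,10,0,0,-28,1],[38,-1,10,0,0,-28,1],[38,-1,10,0,0,-28,1],[38,-1,10,0,0,-28,1],[38,-1,10,0,0,-28,1],[38,-1,10,0,0,-28,1],[38,-1,10,0,0,-28,1]]])

```text
time_s: 2.78
position: [0.4709, 0.2078, 0.2597]
tcp_rot: [[-0.467, 0.884, 0.001], [0.884, 0.467, -0.003], [-0.003, -0.0, -1.0]]
force: [-0.1, -0.1, -1.1]
opening: 1.003
grasp_force: 0.0
```

```bash
python3 - <<'E'
from h import *
import pickle
m=bot.camera_model("wrist");im=bot.capture("wrist");cv2.imwrite("pics/w2.png",im);pickle.dump(m,open("w2.pkl","wb"))
s=bot.read_state();print(s["position"],s["force"],proj(m,[.492,.261,.057]))
E
```

```text
[0.47097318 0.20769831 0.25978527] [-0.10348278 -0.14464313  0.40145039] [363.4677808  180.15620437]
```

View pics/w2.png

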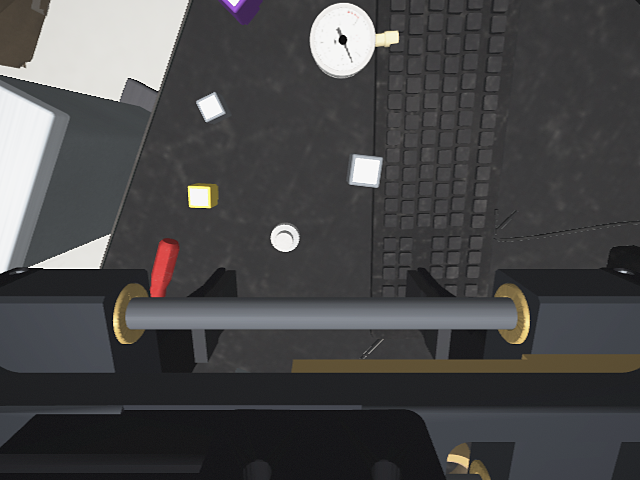

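The plug's top is at (366,170), squared to the view and just left of the keyboard edge at x=383. The fitting is at (285,237). I'll pinch along the keyboard edge (image vertical), where it is clear.

```bash
python3 - <<'E'
from h import *
import pickle
m=pickle.load(open("w2.pkl","rb"));im=cv2.imread("pics/w2.png");g=cv2.cvtColor(im,6)
mk=np.zeros_like(g);mk[145:200,335:395]=(g[145:200,335:395]>200)*255
c=max(cv2.findContours(mk,0,2)[0],key=cv2.contourArea)
P=np.array([ray(m,p,.057)[:2] for p in cv2.boxPoints(cv2.minAreaRect(c))]);print(P.round(4),np.linalg.norm(np.diff(P,axis=0),axis=1).round(4))
ce=P.mean(0);d=P-np.roll(P,1,0);a=[np.degrees(np.arctan2(*v[::-1]))%90 for v in d];print(ce,a)
print(proj(m,[*ce,.057]))
ph=np.mean(a); go([*ce,.11],ph)
E
```

```text
[[0.4817 0.2541]
 [0.4726 0.2774]
 [0.4964 0.2863]
 [0.506  0.2631]] [0.025  0.0254 0.0251]
[0.48917609 0.27024403] [np.float64(20.337961813036458), np.float64(21.491468021100772), np.float64(20.472386962715174), np.float64(22.57555644708306)]
[365.5389534 170.8212568]
go [ 4.73  4.53 14.96] [ 0.14  0.14 96.61] t 2.825
```

Emit:
apply_moves(steps=[[[4.7,4.5,0,0,0,96.6,1],[4.7,4.5,0,0,0,96.6,1],[4.7,4.5,0,0,0,96.6,1],[4.7,4.5,0,0,0,96.6,1],[4.7,4.5,0,0,0,96.6,1],[4.7,4.5,0,0,0,96.6,1],[4.7,4.5,0,0,0,96.6,1],[4.7,4.5,0,0,0,96.6,1],[4.7,4.5,0,0,0,96.6,1],[4.7,4.5,0,0,0,96.6,1],[4.7,4.5,0,0,0,96.6,1],[4.7,4.5,0,0,0,96.6,1]]])

```text
time_s: 4.32
position: [0.4881, 0.2716, 0.2593]
tcp_rot: [[0.931, 0.365, 0.001], [0.365, -0.931, -0.002], [-0.0, 0.002, -1.0]]
force: [-0.5, 0.7, -0.3]
opening: 1.001
grasp_force: 0.0
```

```bash
python3 - <<'E'
from h import *
import pickle
s=bot.read_state();print(s["position"])
m=bot.camera_model("wrist");im=bot.capture("wrist");cv2.imwrite("pics/w3.png",im);g=cv2.cvtColor(im,6)
u,v=proj(m,[.489,.270,.057]).astype(int);print(u,v)
mk=np.zeros_like(g);sl=(slice(v-30,v+30),slice(u-30,u+30));mk[sl]=(g[sl]>200)*255
c=max(cv2.findContours(mk,0,2)[0],key=cv2.contourArea);print(cv2.contourArea(c))
P=np.array([ray(m,p,.057)[:2] for p in cv2.boxPoints(cv2.minAreaRect(c))])
ce=P.mean(0);d=P-np.roll(P,1,0);a=[np.degrees(np.arctan2(*w[::-1]))%90 for w in d];print(ce,a,np.linalg.norm(d,axis=1))
go([*ce,.0385],np.mean(a))
E
```

```text
[0.48813611 0.27161007 0.2592828 ]
322 215
810.0
[0.48902909 0.27006561] [np.float64(20.824946902907488), np.float64(21.373340684157228), np.float64(22.081415733244285), np.float64(21.36591871236169)] [0.03021289 0.0304495  0.03021784 0.0311121 ]
go [ 0.03  0.14 22.07] [0.13 0.02 0.  ] t 4.375
```

Emit:
apply_moves(steps=[[[0,0.15,6,0,0,0,1],[0,0.15,12,0,0,0,1],[0,0.15,16,0,0,0,1],[0,0.15,19,0,0,0,1],[0,0.15,21,0,0,0,1],[0,0.15,22.05,0,0,0,1],[0,0.15,22.05,0,0,0,1],[0,0.15,22.05,0,0,0,-1],[0,0.15,22.05,0,0,0,-1],[0,0.15,22.05,0,0,0,-1],[0,0.15,22.05,0,0,0,-1],[0,0.15,22.05,0,0,0,-1],[0,0.15,22.05,0,0,0,-1]]])

```text
time_s: 6.0
position: [0.4886, 0.2701, 0.0387]
tcp_rot: [[0.931, 0.364, 0.0], [0.364, -0.931, -0.002], [-0.0, 0.002, -1.0]]
force: [-0.2, 0.2, -0.4]
opening: 0.404
grasp_force: 0.0
```

Emit:
apply_moves(steps=[[[0,0,0,0,0,0,-1],[0,0,0,0,0,0,-1],[0,0,0,0,0,0,-1],[0,0,-3,0,0,0,-1],[0,0,-8,0,0,0,-1],[0,0,-12,0,0,0,-1],[0,0,-12,0,0,0,-1]]])

```text
time_s: 6.88
position: [0.4908, 0.2712, 0.1619]
tcp_rot: [[0.931, 0.365, 0.008], [0.365, -0.931, 0.0], [0.007, 0.003, -1.0]]
force: [-0.4, 0.9, -0.9]
opening: 0.366
grasp_force: 30.0
```

```bash
python3 - <<'E'
from h import *
go([.5396,-.0763,.16],94.4)
E
```

```text
go [-8.12 34.14  0.23] [  0.4   -0.26 -73.02] t 6.875
```

Emit:
apply_moves(steps=[[[-15,36.8,-6,0.4,-0.2,-73,-1],[-15,36.8,-6,0.4,-0.2,-73,-1],[-15,36.8,-6,0.4,-0.2,-73,-1],[-15,36.8,-6,0.4,-0.2,-73,-1],[-15,36.8,-6,0.4,-0.2,-73,-1],[-15,36.8,-6,0.4,-0.2,-73,-1],[-15,36.8,-6,0.4,-0.2,-73,-1],[-15,36.8,-6,0.4,-0.2,-73,-1],[-15,36.8,-6,0.4,-0.2,-73,-1],[-15,36.8,-6,0.4,-0.2,-73,-1]]])

```text
time_s: 8.12
position: [0.4821, -0.1257, 0.2185]
tcp_rot: [[-0.075, 0.997, -0.009], [0.997, 0.075, 0.0], [0.001, -0.009, -1.0]]
force: [-0.7, 0.5, -0.4]
opening: 0.36
grasp_force: 30.0
```

```bash
python3 - <<'E'
from h import *
import pickle
s=bot.read_state();print(s["position"],s["tcp_rot"][:,0])
m=bot.camera_model("wrist");im=bot.capture("wrist");cv2.imwrite("pics/w4.png",im);pickle.dump(m,open("w4.pkl","wb"))
print(proj(m,[.5396,-.0763,.05]))
E
```

```text
[ 0.4820989  -0.12570835  0.2185248 ] [-7.50706845e-02  9.97177959e-01  7.13837840e-04]
[388.73445275 175.67985658]
```

View pics/w4.png

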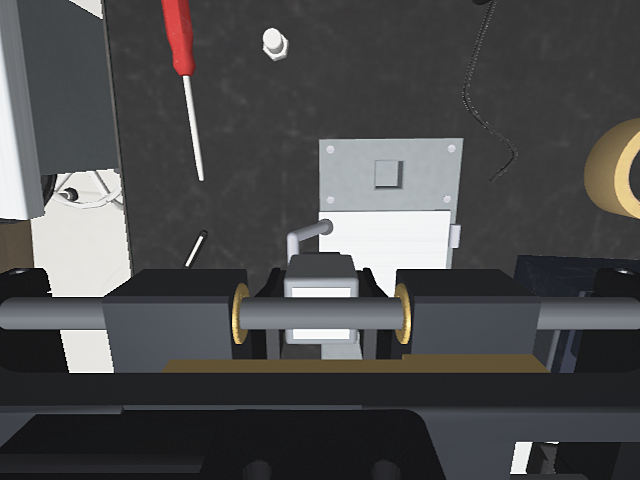

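The view shows the deck corners at (320,139) and (463,138), the socket at about (375–403, 160–188), and the held plug straight between the pads at (321,300).

```bash
python3 - <<'E'
from h import *
import pickle
m=pickle.load(open("w4.pkl","rb"));im=cv2.imread("pics/w4.png");g=cv2.cvtColor(im,6)
# edges of the mouth by gradient, averaged over rows/cols
r=g[166:182,365:415].mean(0);c=g[150:200,380:396].mean(1)
print(r.round().astype(int).tolist());print(c.round().astype(int).tolist())
# deck edges: left end edge, front and back edge, fit lines
dk=(g>80)
top=[(u,np.argmax(dk[120:160,u])+120) for u in range(326,456,5)]
fr=[(np.argmax(dk[v,300:340])+300,v) for v in range(146,205,4)]
bk=[(480-np.argmax(dk[v,440:481][::-1]),v) for v in range(146,205,4)]
for n,L in(("top",top),("fr",fr),("bk",bk)):
    W=np.array([ray(m,p,.05)[:2] for p in L],np.float32)
    vx,vy,x0,y0=cv2.fitLine(W,cv2.DIST_HUBER,0,.01,.01).ravel();print(n,np.degrees(np.arctan2(vy,vx))%180,x0,y0,np.std((W-[x0,y0])@[-vy,vx]))
for uv in((375,160.5),(403.5,160.5),(375,188),(403.5,188),(389.2,174.3)):print(uv,ray(m,uv,.05))
E
```

```text
[177, 177, 177, 177, 178, 179, 179, 179, 180, 157, 156, 177, 180, 179, 179, 178, 178, 179, 179, 179, 179, 179, 179, 178, 178, 178, 179, 179, 179, 180, 181, 184, 147, 92, 88, 89, 85, 117, 155, 171, 177, 178, 178, 177, 178, 178, 177, 177, 177, 176]
[176, 176, 176, 176, 175, 176, 176, 177, 177, 170, 160, 172, 180, 179, 178, 178, 178, 177, 178, 178, 178, 179, 178, 178, 178, 178, 179, 179, 181, 181, 182, 182, 182, 181, 185, 193, 55, 67, 111, 147, 175, 181, 179, 178, 178, 178, 179, 178, 180, 180]
top 4.862339 0.5239283 -0.044260662 0.00021893988
fr 94.19083 0.47471613 -0.07836098 9.419088e-09
bk 94.8715 0.6044092 -0.06680387 0.0002508816
(375, 160.5) [ 0.52529853 -0.06356083  0.05      ]
(403.5, 160.5) [ 0.55138706 -0.06160196  0.05      ]
(375, 188) [ 0.52819351 -0.0886071   0.05      ]
(403.5, 188) [ 0.55481431 -0.08658753  0.05      ]
(389.2, 174.3) [ 0.53987218 -0.075011    0.05      ]
```

```bash
python3 - <<'E'
from h import *
import pickle
m=pickle.load(open("w4.pkl","rb"));im=cv2.imread("pics/w4.png");g=cv2.cvtColor(im,6)
zt=.2185-.0387+.057
print(proj(m,[.4822,-.1257,zt]), g[270:282:3,280:362].astype(int).mean(0).round().astype(int).tolist())
print(g[275:350,300].tolist())
go([.5398,-.0751,.115],94.7)
E
```

```text
[321.60025814 314.70313668] [34, 34, 30, 32, 48, 65, 78, 82, 80, 80, 80, 81, 82, 81, 82, 82, 82, 81, 82, 82, 82, 82, 82, 82, 83, 82, 82, 82, 82, 82, 83, 83, 83, 83, 83, 82, 83, 83, 84, 84, 83, 84, 84, 83, 84, 84, 84, 84, 84, 85, 84, 84, 84, 84, 84, 85, 85, 85, 85, 85, 85, 85, 85, 86, 86, 86, 86, 86, 86, 86, 86, 86, 86, 86, 85, 92, 88, 68, 47, 39, 40, 72]
[67, 63, 84, 102, 127, 149, 173, 194, 197, 194, 195, 192, 144, 255, 250, 247, 247, 247, 247, 247, 252, 255, 108, 38, 55, 58, 65, 71, 78, 85, 88, 91, 94, 101, 107, 110, 113, 115, 117, 120, 123, 126, 134, 134, 137, 137, 137, 135, 134, 131, 130, 128, 122, 114, 235, 255, 248, 247, 247, 247, 247, 247, 249, 255, 164, 175, 178, 177, 161, 68, 56, 59, 61, 61, 61]
go [ 4.59  6.21 10.32] [-0.5  -0.02 -0.34] t 8.175
```

Emit:
apply_moves(steps=[[[4.55,6.2,4,-0.5,0,-0.35,-1],[4.55,6.2,8,-0.5,0,-0.35,-1],[4.55,6.2,10.3,-0.5,0,-0.35,-1],[4.55,6.2,10.3,-0.5,0,-0.35,-1],[4.55,6.2,10.3,-0.5,0,-0.35,-1]]])

```text
time_s: 8.8
position: [0.541, -0.0765, 0.1168]
tcp_rot: [[-0.083, 0.997, 0.003], [0.997, 0.083, -0.001], [-0.001, 0.003, -1.0]]
force: [0.3, 0.4, -0.5]
opening: 0.362
grasp_force: 30.0
```

```bash
python3 - <<'E'
from h import *
print(bot.read_state()["position"]);go([.5398,-.0756,.0665],94.7)
E
```

```text
[ 0.54101102 -0.07647128  0.11679432]
go [ 0.1  -0.13  5.03] [0.16 0.08 0.05] t 8.8
```

Emit:
apply_moves(steps=[[[0.1,-0.13,1,0.1,0.1,0,-1],[0.1,-0.13,2,0.1,0.1,0,-1],[0.1,-0.13,2.3,0.1,0.1,0,-1],[0.1,-0.13,2.6,0.1,0.1,0,-1],[0.1,-0.13,2.9,0.1,0.1,0,-1],[0.1,-0.13,3.2,0.1,0.1,0,-1],[0.1,-0.13,3.4,0.1,0.1,0,-1]]])

```text
time_s: 9.68
position: [0.5392, -0.076, 0.0819]
tcp_rot: [[-0.082, 0.997, -0.0], [0.997, 0.082, 0.001], [0.001, -0.0, -1.0]]
force: [-0.7, 0.0, -1.3]
opening: 0.363
grasp_force: 30.0
```

Emit:
apply_moves(steps=[[[0,0,0.4,0,0,0,-1],[0,0,0.8,0,0,0,-1],[0,0,1.2,0,0,0,-1],[0,0,1.5,0,0,0,-1],[0,0,1.7,0,0,0,-1],[0,0,1.8,0,0,0,-1],[0,0,1.8,0,0,0,-1]]])

```text
time_s: 10.55
position: [0.5392, -0.076, 0.0665]
tcp_rot: [[-0.083, 0.997, 0.0], [0.997, 0.083, 0.0], [0.0, 0.0, -1.0]]
force: [-4.6, 1.2, 18.2]
opening: 0.368
grasp_force: 30.0
```

Emit:
apply_moves(steps=[[[0,0,0,0,0,0,-1],[0,0,0,0,0,0,0.2],[0,0,0,0,0,0,0.2],[0,0,0,0,0,0,0.2],[0,0,0,0,0,0,0.2],[0,0,-3,0,0,0,0.2],[0,0,-9,0,0,0,0.2],[0,0,-15,0,0,0,0.2],[-5,0,-18,0,0,0,1],[-10,-5,-18,0,0,0,1],[-10,-5,-18,0,0,0,1],[-10,-5,-18,0,0,0,1]]])

```text
time_s: 12.05
position: [0.4972, -0.1799, 0.2436]
tcp_rot: [[-0.081, 0.997, -0.001], [0.997, 0.081, 0.002], [0.002, -0.0, -1.0]]
force: [0.3, 0.4, -0.0]
opening: 0.958
grasp_force: 0.0
```

```bash
python3 - <<'E'
from h import *
import pickle
s=bot.read_state();print(s["position"],s["tcp_rot"][:,0])
m=bot.camera_model("wrist");im=bot.capture("wrist");cv2.imwrite("pics/w5.png",im);pickle.dump(m,open("w5.pkl","wb"))
print(proj(m,[.5396,-.0763,.085]))
E
```

```text
[ 0.49724005 -0.17991361  0.24364879] [-0.08050122  0.9967528   0.00184418]
[380.09467553 112.19183195]
```

View pics/w5.png

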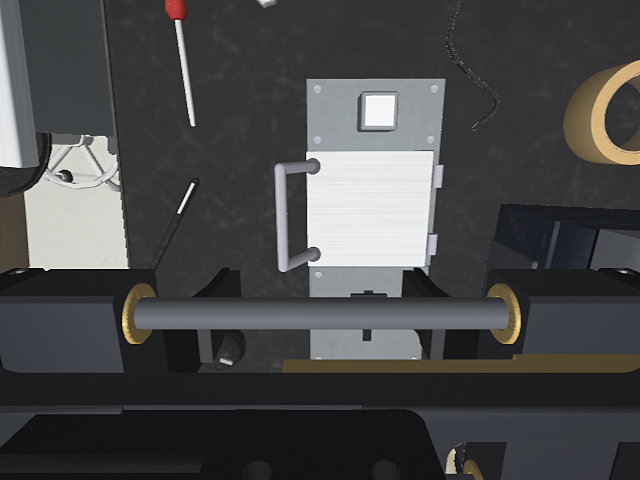

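The plug is seated square at (380,112), as predicted. The handle bar lies at u≈281, v 165–270. The mouse shows at (232,350).

```bash
python3 - <<'E'
from h import *
import pickle
m=pickle.load(open("w5.pkl","rb"));im=cv2.imread("pics/w5.png");g=cv2.cvtColor(im,6)
W=[]
for v in range(180,258,6):
    r=g[v,265:300].astype(int);k=np.where(r>95)[0]+265;W.append([*ray(m,(k.mean(),v),.096)[:2],len(k)])
W=np.array(W);print(W.round(4)[::3]);vx,vy,x0,y0=cv2.fitLine(W[:,:2].astype(np.float32),cv2.DIST_HUBER,0,.01,.01).ravel();print(np.degrees(np.arctan2(vy,vx)),x0,y0)
a=np.radians(4.75);S=np.array([.5396,-.0756]);ex=np.array([np.cos(a),np.sin(a)]);ey=np.array([-ex[1],ex[0]])
G=S-.0925*ey; print("cover mid",G,"catch tab",S-.1975*ey,"bar x in box",(np.array([x0,y0])-S)@ex,"mouse",ray(m,(232,350),.03))
p=np.array([x0,y0])+ey*((G-[x0,y0])@ey);print("grip",p);go([*p,.088],94.75)
E
```

```text
[[ 0.4576 -0.14   11.    ]
 [ 0.4589 -0.1557 12.    ]
 [ 0.4601 -0.1719 11.    ]
 [ 0.4619 -0.1885 11.    ]
 [ 0.4627 -0.2056 11.    ]]
-85.34267 0.45993364 -0.16902526
cover mid [ 0.54725976 -0.16778231] catch tab [ 0.55595462 -0.27242169] bar x in box -0.08712912559553934 mouse [ 0.40190218 -0.35630485  0.03      ]
grip [ 0.46042988 -0.17499732]
go [ 0.71 -3.68 15.56] [-0.01 -0.1  -0.05] t 12.1
```

Emit:
apply_moves(steps=[[[0.7,-3.7,5,0,-0.1,0,0],[0.7,-3.7,10,0,-0.1,0,0],[0.7,-3.7,13,0,-0.1,0,0],[0.7,-3.7,14.5,0,-0.1,0,0],[0.7,-3.7,15.5,0,-0.1,0,0],[0.7,-3.7,15.5,0,-0.1,0,-0.2],[0.7,-3.7,15.5,0,-0.1,0,-1],[0.7,-3.7,15.5,0,-0.1,0,-1],[0.7,-3.7,15.5,0,-0.1,0,-1],[0.7,-3.7,15.5,0,-0.1,0,-1],[0.7,-3.7,15.5,0,-0.1,0,-1],[0.7,-3.7,15.5,0,-0.1,0,-1],[0.7,-3.7,15.5,0,-0.1,0,-1]]])

```text
time_s: 13.72
position: [0.4611, -0.1762, 0.0892]
tcp_rot: [[-0.082, 0.997, 0.002], [0.997, 0.082, -0.002], [-0.002, 0.002, -1.0]]
force: [4.6, 1.6, 0.5]
opening: 0.104
grasp_force: 30.0
```

```bash
python3 - <<'E'
from h import *
m=bot.camera_model("scene")
b=ray(m,(283,190),0);print("printer near bottom corner",b)
for z in(.05,.1,.15,.2,.25):print(z,proj(m,[b[0],b[1],z]))
s=bot.read_state();print(s["position"],s["opening"],s["grasp_force"],s["force"])
E
```

```text
printer near bottom corner [ 0.70626862 -0.18871804  0.        ]
0.05 [282.64107989 176.36509056]
0.1 [282.26873694 162.22026452]
0.15 [281.88220381 147.53637214]
0.2 [281.48065355 132.28199866]
0.25 [281.06319369 116.42324001]
[ 0.46107767 -0.1761525   0.08923237] 0.10387042935346713 30.001679062843323 [4.63874638 1.63503016 0.53055704]
```

Emit:
apply_moves(steps=[[[0,0,-0.3,0,0,0,-1],[0,0,-0.6,0,0,0,-1],[0,0.03,-0.8,0,0,0,-1],[0,0.03,-0.8,0,0,0,-1],[0,0.03,-1.0,0,0,0,-1],[0,0.03,-1.2,0,0,0,-1],[0,0.03,-1.3,0,0,0,-1]]])

```text
time_s: 14.6
position: [0.4652, -0.176, 0.1017]
tcp_rot: [[-0.079, 0.997, 0.01], [0.997, 0.08, -0.002], [-0.003, 0.009, -1.0]]
force: [17.2, 7.6, -11.5]
opening: 0.104
grasp_force: 30.0
```

Emit:
apply_moves(steps=[[[0,0.3,0,0,0,0,-1],[0,0.5,-0.2,0,0,0,-1],[0,0.6,-0.45,0,0,0,-1],[0,0.71,-0.68,0,0,0,-1],[0,0.71,-0.68,0,0,0,-1]]])

```text
time_s: 15.22
position: [0.468, -0.1756, 0.1085]
tcp_rot: [[-0.082, 0.997, 0.001], [0.997, 0.082, -0.002], [-0.002, 0.001, -1.0]]
force: [5.5, 0.2, -6.2]
opening: 0.1
grasp_force: 30.0
```

```bash
python3 - <<'E'
from h import *
s=bot.read_state();R=np.array(s["tcp_rot"]);r=.1512
B=lambda a:np.array([r*(np.cos(np.radians(16.5))-np.cos(np.radians(16.5+a))),r*(np.sin(np.radians(16.5+a))-np.sin(np.radians(16.5)))])
a0=8;rows=[]
for a in np.linspace(8,62,19)[1:]:
    t=np.radians((a-a0)*.45);d=B(a)-B(a0)+.008*np.array([np.sin(t),1-np.cos(t)])
    rows.append([0,round(d[0]*100,2),round(-d[1]*100,2),round(-np.degrees(t),1),0,0,-1])
print(rows)
E
```

```text
[[0, np.float64(0.37), np.float64(-0.71), np.float64(-1.4), 0, 0, -1], [0, np.float64(0.77), np.float64(-1.4), np.float64(-2.7), 0, 0, -1], [0, np.float64(1.21), np.float64(-2.08), np.float64(-4.0), 0, 0, -1], [0, np.float64(1.68), np.float64(-2.73), np.float64(-5.4), 0, 0, -1], [0, np.float64(2.19), np.float64(-3.35), np.float64(-6.8), 0, 0, -1], [0, np.float64(2.72), np.float64(-3.95), np.float64(-8.1), 0, 0, -1], [0, np.float64(3.29), np.float64(-4.53), np.float64(-9.5), 0, 0, -1], [0, np.float64(3.89), np.float64(-5.07), np.float64(-10.8), 0, 0, -1], [0, np.float64(4.51), np.float64(-5.58), np.float64(-12.2), 0, 0, -1], [0, np.float64(5.17), np.float64(-6.06), np.float64(-13.5), 0, 0, -1], [0, np.float64(5.84), np.float64(-6.51), np.float64(-14.8), 0, 0, -1], [0, np.float64(6.54), np.float64(-6.92), np.float64(-16.2), 0, 0, -1], [0, np.float64(7.25), np.float64(-7.3), np.float64(-17.6), 0, 0, -1], [0, np.float64(7.99), np.float64(-7.64), np.float64(-18.9), 0, 0, -1], [0, np.float64(8.74), np.float64(-7.94), np.float64(-20.2), 0, 0, -1], [0, np.float64(9.51), np.float64(-8.21), np.float64(-21.6), 0, 0, -1], [0, np.float64(10.28), np.float64(-8.43), np.float64(-23.0), 0, 0, -1], [0, np.float64(11.07), np.float64(-8.62), np.float64(-24.3), 0, 0, -1]]
```

Emit:
apply_moves(steps=[[[0,0.37,-0.71,-1.4,0,0,-1],[0,0.77,-1.4,-2.7,0,0,-1],[0,1.21,-2.08,-4,0,0,-1],[0,1.68,-2.73,-5.4,0,0,-1],[0,2.19,-3.35,-6.8,0,0,-1],[0,2.72,-3.95,-8.1,0,0,-1],[0,2.72,-3.95,-8.1,0,0,-1]]])

```text
time_s: 16.1
position: [0.4931, -0.1733, 0.1489]
tcp_rot: [[-0.083, 0.987, 0.139], [0.997, 0.083, 0.01], [-0.002, 0.139, -0.99]]
force: [-3.0, -6.5, -2.9]
opening: 0.098
grasp_force: 30.0
```

```bash
python3 - <<'E'
from h import *
im=bot.capture("side");cv2.imwrite("pics/s6.png",cv2.resize(im[130:330,180:440],(780,600),interpolation=cv2.INTER_CUBIC))
E
```

```text
(no output)
```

View pics/s6.png

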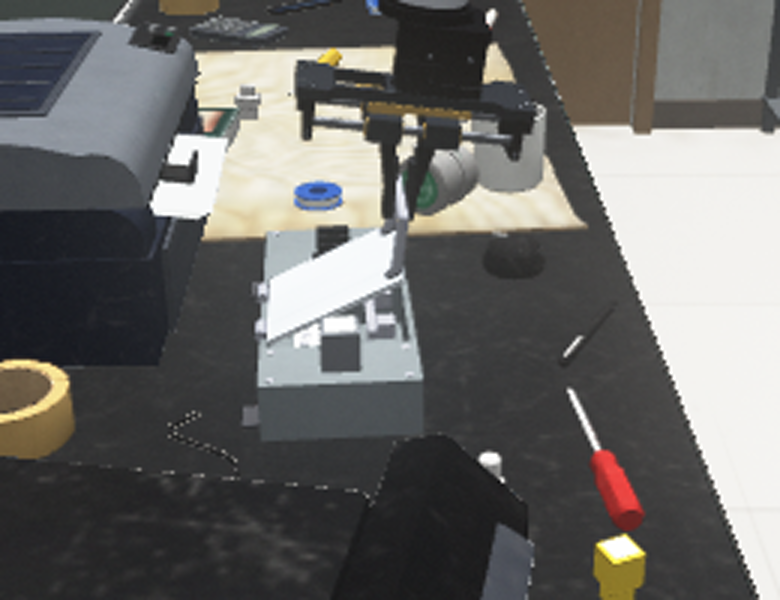

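The cover is free: it stands about 26° open in the bar grip, and the plug is still home. I'll go on along the arc.

```bash
python3 - <<'E'
from h import *
Q=Ro.from_rotvec([-8.1,0,0],degrees=True).as_matrix()
for y,z,t in[(3.29,-4.53,-9.5),(3.89,-5.07,-10.8),(4.51,-5.58,-12.2),(5.17,-6.06,-13.5),(5.84,-6.51,-14.8),(6.54,-6.92,-16.2),(7.25,-7.3,-17.6),(7.99,-7.64,-18.9),(8.74,-7.94,-20.2),(9.51,-8.21,-21.6),(10.28,-8.43,-23),(11.07,-8.62,-24.3)]:
    d=Q.T@np.array([0,y-2.72,z+3.95]);print([0,round(float(d[1]),2),round(float(d[2]),2),round(t+8.1,1),0,0,-1],end=",")
E
```

```text
[0, 0.65, -0.49, -1.4, 0, 0, -1],[0, 1.32, -0.94, -2.7, 0, 0, -1],[0, 2.0, -1.36, -4.1, 0, 0, -1],[0, 2.72, -1.74, -5.4, 0, 0, -1],[0, 3.45, -2.09, -6.7, 0, 0, -1],[0, 4.2, -2.4, -8.1, 0, 0, -1],[0, 4.96, -2.68, -9.5, 0, 0, -1],[0, 5.74, -2.91, -10.8, 0, 0, -1],[0, 6.52, -3.1, -12.1, 0, 0, -1],[0, 7.32, -3.26, -13.5, 0, 0, -1],[0, 8.12, -3.37, -14.9, 0, 0, -1],[0, 8.92, -3.45, -16.2, 0, 0, -1],
```

Emit:
apply_moves(steps=[[[0,0.65,-0.49,-1.4,0,0,-1],[0,1.32,-0.94,-2.7,0,0,-1],[0,2.0,-1.36,-4.1,0,0,-1],[0,2.72,-1.74,-5.4,0,0,-1],[0,3.45,-2.09,-6.7,0,0,-1],[0,4.2,-2.4,-8.1,0,0,-1],[0,4.96,-2.68,-9.5,0,0,-1],[0,5.74,-2.91,-10.8,0,0,-1],[0,6.52,-3.1,-12.1,0,0,-1],[0,7.32,-3.26,-13.5,0,0,-1],[0,8.12,-3.37,-14.9,0,0,-1],[0,8.92,-3.45,-16.2,0,0,-1],[0,8.92,-3.45,-16.2,0,0,-1],[0,8.92,-3.45,-16.2,0,0,-1]]])

```text
time_s: 17.9
position: [0.5763, -0.1661, 0.1955]
tcp_rot: [[-0.083, 0.909, 0.409], [0.997, 0.076, 0.033], [-0.001, 0.411, -0.912]]
force: [-4.1, -5.5, 0.4]
opening: 0.1
grasp_force: 30.0
```

```bash
python3 - <<'E'
from h import *
im=bot.capture("side");cv2.imwrite("pics/s7.png",cv2.resize(im[130:330,180:440],(780,600),interpolation=cv2.INTER_CUBIC))
s=bot.read_state();R=np.array(s["tcp_rot"]);g=s["position"]-.008*R[:,2];H=np.array([.6049,-.163,.053])
print("bar",g,"cover deg",np.degrees(np.arctan2(g[2]-.053,(H-g)[:2]@[.9966,.0828]))-16.5,"vel",np.abs(s["qvel"]).max())
E
```

```text
bar [ 0.57304007 -0.16637694  0.20281808] cover deg 61.43181143597741 vel 0.07912336002358256
```

View pics/s7.png

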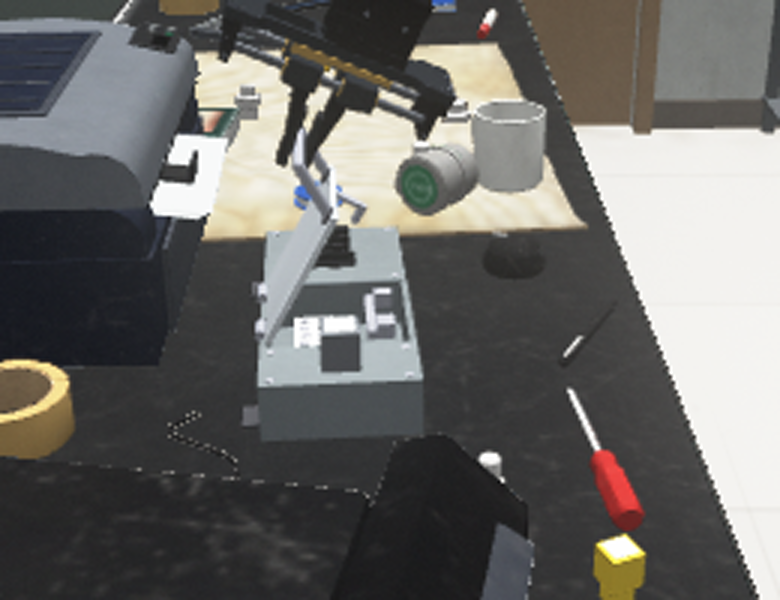

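The cover is held at about 61° by the bar, the plug is home at crop (340,350), and the mouse has not moved. I'll hand in.

```bash
python3 -c "
from rig import bot
print(bot.hand_in())"
```

```text
the job is handed in; nothing more can be done
None
```

I handed the job in at about 18 s: the plug is home, the tug showed the cover was free so I left the catch alone, and the arm is holding the cover up by its handle at about 61°. `hand_in()` returned no verdict.

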